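# Fold the stall's tongs and probe thermometer and pack them in their case

## Robot

A 7-joint arm with a two-finger parallel gripper is mounted at the origin on the work surface. World frame = base frame: x ahead of the robot, y to its left, z up, the work surface at z = 0. Lengths are in m, angles in rad, forces in N, time in s.
With the tool pointing down it reaches from about 0.425 to 0.925 m from the base axis. Payload 6.8 kg.
Tool frame: the origin (TCP) lies between the finger pads; the fingertips stand 17 mm ahead of it and the grasp point (between the pads) lies 2 mm behind it; z points along the fingers, y is the direction in which the jaws open and shut (so a half turn about z gives the same grasp; the last joint's range is limited). The gripper opens to 85 mm and grips with 20 to 120 N. Pads are 22 mm wide; open, the fingers measure 114 mm over their backs; the gripper's body (76 mm by 85 mm) begins 54 mm behind the grasp point. The pads swing forward as they close: fully open they stand 13 mm farther back than shut.
Start: joints at [1.094, 0.477, 0.022, 1.555, -0.011, 1.109, -0.083], TCP at [0.243, -0.63, 0.248] pointing down, gripper open.
Joint ranges: [-2.96, 2.96], [-0.34, 2.1], [-1.41, 1.46], [0.24, 2.44], [-1.37, 4.51], [0.17, 1.92], [-2.96, 2.96]. Speed limits (rad/s): [2.39, 2.39, 3.14, 3.14, 3.14, 3.14, 3.14].

## Interface

Orientations are given as a unit quaternion [w, x, y, z].
In Python, from station import bot gives the robot as it stands. The module is installed in compiled form; this text tells all that it offers.
- The arm moves only by the tool carry_out, never from a script. Its argument "moves" is a list of rows, each a list of 3 entries, a list of its own where there are three numbers: the turn, a rotation vector about the tool's x, y, z in degrees, then the shift along the tool's x, y, z in cm, then the finger opening in cm, from 0 to 8.54. A call has 1 to 5 rows; each row is the pose to reach, as a shift and turn from the pose commanded when the call began, along the tool's axes at that moment; what a row does not reach only later rows make up. A row lasts 1/8 s, in which the tool goes at most 62.5 mm and 10.7 degrees, less where a joint would pass 70% of its speed; a pose out of reach is approached as far as the arm can. A call with a gripper value outside its range is refused whole. The fingers move at their own pace and stop on an object; "newtons" is the grip in N (left out, the last holds). Time passes only in rows, so rows that repeat a pose let the fingers close. It gives the time, the measured TCP pose, the force and the opening at its end, in the units of the state.
- bot.get_obs(): the state, without advancing time (a new reading comes with each control period).
- bot.read_camera(name): name is "scene" or "top" or "wrist"; returns the picture (384x512x3 uint8, red, green, blue); there is no depth.
- bot.camera_info(name): a dict with "vertical_fov" (degrees; the focal length in pixels is half the picture's height over the tangent of half this angle, whatever the lens; pixels are square), "cx", "cy" (the principal point, pixels), "position" and "attitude" of the camera in the world. Camera axes: x right, y up, looking along -z (the intrinsics and any distortion apply to the point x, -y, -z); pixel columns grow to the right and rows downward; lengths in m; the calibration is good to about 2 mm. A picture is of the moment at which its call begins: read the wrist's pose just before it. camera_info takes no time and is no camera call; for the wrist camera it gives the pose at the moment of the call.
- bot.hand_in(): hands the job in, once; it reports no verdict.
Trained networks look in the newest picture that a camera, given by its name, has taken for a name from the list of things; names that differ only in an ending like _2 or _b are one class to them, and where a whole thing is asked for, a point or a joint stands for the part that bears it (a point fixed in the world has none). Each returns a list of dicts, best first, with "score" (0 to 1); they miss things now and then, are a little off and sometimes report something else, mostly with a low value. They report only what shows in the picture. A call takes as long as a camera call. They do not tell look-alikes from the thing itself.
- bot.silhouettes(label, camera): "region" (384x512 bool, what is visible of it) and "location" ([column, row] in pixels, amid what is visible of it).
The state is a dict: "t": time; "q": joint angles; "joint_vel": joint speeds; "joint_torque": joint torques, N m; "eef_pos": TCP position; "tool_rot": TCP orientation; "contact_force": force on the tool from outside, world axes, zero at the start; "torque": the same for the moment, N m; "gripper_width": opening from 0.0 (shut) to 1.0 (fully open).
Only numpy, scipy, OpenCV 4.12 (cv2) and the standard library are available. Lean on these libraries where they do the work, as an engineer would, in place of code of your own. Each camera call takes 0.05 s, during which the arm holds its last target. There are 200 camera calls.

## Task

Pack up the poultry stall's hand tools: fold the tongs together and fold the thermometer's probe flat into its handle, then set each of them (not dropped) lying flat lengthwise in a bay of its own in the open steel case, either one in either bay. Once both are in, shut the case's lid fully, let go, and leave the other things on the counter where they are.

Things in the scene. Friction and masses are not known exactly. Their poses are not given: they have to be found in the camera images.
- case: shallow steel storage case, fixed to the counter, outside 203 (its x) x 180 (its y) x 34 mm high; floor and walls 4 mm thick. Origin at the centre of its underside. A 4 mm divider along its x axis, standing 18 mm above the floor, splits it into two equal bays, each 195 mm long (case x) and 84 mm wide (case y), centred at case y = +44 mm and -44 mm. The lid hinge is along its +x rim, which faces roughly the robot's left
- lid (a joint): angle of the case's lid in rad: 0 shut, about 1.6 to 1.85 (standing up) at the start, stop at 1.95. Stiff hinge, about 0.45 N m of friction: the lid stays where it is left and must be pushed all the way down
- lid_hinge (a point): middle of the lid's hinge line, at case x = +101.5 mm, on the rim 34 mm above the case's underside; the hinge line runs along the case's y axis, and the shut lid stretches from here along case -x
- lid_edge (a point): middle of the lid's free edge, on its outer face (the face that is uppermost when shut); 205 mm from the hinge. The lid is a flat steel sheet 205 x 182 mm, 3 mm thick with a 2 mm raised panel, which may be pushed anywhere
- tongs: hinged steel tongs lying flat, 20 mm high: two straight arms 155 mm long from the pivot, with black grip sleeves (75 mm long) on their middles. Folded they are 165 mm long and 26 mm wide. This body is one arm together with the pivot. Its origin lies on the table side of the tongs, in the mid-plane of the folded pair, 72.5 mm from the pivot, i.e. the centre of the folded tongs. x runs from the pivot to the tips, z up; this arm lies on the -y side (y -13 to -2 mm)
- tong_arm (a joint): angle in rad of the other arm of the tongs: 0 folded together, grows as that arm swings to the tongs' +y side; 0.48 to 0.6 at the start. No spring, light friction (0.02 N m): it stays where it is left. Squeezing both arms 72 mm from the pivot (then at most 70 mm over both sleeves) folds them
- tongs_pivot (a point): pivot of the tongs, 10 mm above their underside, at tongs x = -72.5 mm; turns with tongs
- tong_arm_tip (a point): tip of the other, swinging arm of the tongs, 155 mm from the pivot, 10 mm above the underside
- thermometer: handle of a folding probe thermometer, grey plastic, 140 (its x) x 34 (its y) x 22 mm high, lying on its back. Origin at the centre of its underside. A groove in its top takes the probe; a small green display at its -x end, the probe's hinge at its +x end. About 0.18 kg with its probe weighing 0.02 kg
- probe (a joint): angle in rad of the thermometer's probe: 0 folded flat into the handle's groove, 1.57 standing straight up, larger leaning out beyond the hinge end; 1.2 to 1.9 at the start. No spring, light friction (0.025 N m): it stays where it is left. Folded, its top lies 24 mm above the handle's underside, 2 mm above the groove's sides, so a blunt fingertip can press it home
- probe_hinge (a point): hinge of the probe, at handle x = +64 mm, 19 mm above the underside, its axis along the handle's y; the folded probe stretches from here along handle -x
- probe_tip (a point): tip of the probe, 100 mm from the hinge; the probe is a bar 10 mm thick near the hinge and 6 mm thick further out
- spice_jar: glass jar with steel cap, 56 mm across, 85 mm tall, standing; origin at the centre of its underside. A bystander, to be left alone
- salt_jar: white jar, 52 mm across, 75 mm tall, standing; origin at the centre of its underside. A bystander, to be left alone
- weight: brass scale weight, 48 mm across, 44 mm tall, standing; origin at the centre of its underside. A bystander, to be left alone
- whetstone: brown sharpening stone, 110 x 40 x 22 mm, lying flat; origin at the centre of its underside. A bystander, to be left alone
Mind the look-alikes: they are no part of the job. Leave any blue look-alike of the thermometer alone.

How it is judged:
On the way, in this order (a step that is already met when the one before it is completed fails the run):
1. the tongs and the probe are both folded, the lid still open (value of joint tong_arm below 0.1 rad and value of joint probe below 0.12 rad and value of joint lid above 0.8 rad), for 0.2 s.
2. both tools lie folded at rest, each in a bay of its own, the lid still open (all of step 1 and linear speed of each of tongs, thermometer below 0.02 m/s and ((x of tongs in the frame of case between -0.03 and 0.03 m and z of tongs in the frame of case between -0.005 and 0.012 m and y of tongs in the frame of case between 0.005 and 0.083 m and x of thermometer in the frame of case between -0.03 and 0.03 m and z of thermometer in the frame of case between -0.005 and 0.012 m and y of thermometer in the frame of case between -0.083 and -0.005 m) or (x of tongs in the frame of case between -0.03 and 0.03 m and z of tongs in the frame of case between -0.005 and 0.012 m and y of tongs in the frame of case between -0.083 and -0.005 m and x of thermometer in the frame of case between -0.03 and 0.03 m and z of thermometer in the frame of case between -0.005 and 0.012 m and y of thermometer in the frame of case between 0.005 and 0.083 m))), for 0.2 s.
At the end, for the whole second after the job is handed in: Tongs folded to under 0.1 rad and probe to under 0.12 rad; the two lie at rest on the case's floor (origins less than 12 mm above the case's underside), one in each bay, origins within 30 mm of the bay's middle lengthwise; the lid is within 0.05 rad of shut (value of joint tong_arm below 0.1 rad and value of joint probe below 0.12 rad and linear speed of each of tongs, thermometer below 0.02 m/s and ((x of tongs in the frame of case between -0.03 and 0.03 m and z of tongs in the frame of case between -0.005 and 0.012 m and y of tongs in the frame of case between 0.005 and 0.083 m and x of thermometer in the frame of case between -0.03 and 0.03 m and z of thermometer in the frame of case between -0.005 and 0.012 m and y of thermometer in the frame of case between -0.083 and -0.005 m) or (x of tongs in the frame of case between -0.03 and 0.03 m and z of tongs in the frame of case between -0.005 and 0.012 m and y of tongs in the frame of case between -0.083 and -0.005 m and x of thermometer in the frame of case between -0.03 and 0.03 m and z of thermometer in the frame of case between -0.005 and 0.012 m and y of thermometer in the frame of case between 0.005 and 0.083 m)) and value of joint lid below 0.05 rad); the robot touches nothing.
It fails at once if a bystander (jar, weight or sharpening stone) is knocked away by more than 25 mm (distance of any of spice_jar, salt_jar, weight, whetstone from where it was at the start of the episode above 0.025 m).
It fails at once if the tongs dropped or thrown: faster than 0.9 m/s with no finger on it (linear speed of tongs above 0.9 m/s and contact force between the fingers and tongs below 0.05 N).
It fails at once if the thermometer dropped or thrown: faster than 0.9 m/s with no finger on it (linear speed of thermometer above 0.9 m/s and contact force between the fingers and thermometer below 0.05 N).
It also fails if it takes over 72 s, if anything falls off the work surface, if the arm or the gripper's body presses on something with over 40 N, if the wrist force passes 120 N, or if a joint passes its speed limit or range.

## Working session

There is one attempt and no reset: what is moved stays moved. The work goes in short steps, Python scripts to look and compute and a tool call to move; the robot and the scene stay as the last step left them, time stands still between calls to the robot, and variables do not carry over. Pictures are saved under pics/ and viewed, about 8 in all and at most 12, crops included, and the job is handed in when it is done.

Besides the shell and the picture viewer there is one more tool, called after ">>>" by a JSON object that holds its "api" and its "payload", one argument or row to a line. carry_out: Moves the arm, as the interface text tells. Its arguments: {"type":"object","properties":{"moves":{"type":"array"},"newtons":{"type":"number"}},"required":["moves"]}

```bash
mkdir -p pics
cat > h.py <<'E'
import numpy as np,cv2
from scipy.spatial.transform import Rotation as R
from station import bot
def rot(q): q=np.asarray(q,float); return R.from_quat(np.r_[q[1:],q[0]]).as_matrix()
def cam(n):
    i=bot.camera_info(n); a=np.asarray(i['attitude'],float)
    M=a if a.shape==(3,3) else rot(a)
    f=192/np.tan(np.radians(i['vertical_fov'])/2)
    return f,i['cx'],i['cy'],np.array(i['position']),M
def ray(c,px):
    f,cx,cy,p,M=c; return p,M@np.array([(px[0]-cx)/f,-(px[1]-cy)/f,-1])
def onz(c,px,z):
    p,d=ray(c,px); return p+d*(z-p[2])/d[2]
def proj(c,P):
    f,cx,cy,p,M=c; v=M.T@(np.asarray(P)-p); return np.array([cx+f*v[0]/-v[2],cy-f*v[1]/-v[2]])
def save(n,im): cv2.imwrite('pics/'+n,im[:,:,::-1])
E
python3 - <<'E'
from h import *
for n in('scene','top','wrist'):
    print(n,bot.camera_info(n))
a=bot.read_camera('top');b=bot.read_camera('scene')
save('a.png',a); save('b.png',b)
print(bot.get_obs())
c=cam('top')
for l in['case','lid_edge','tongs','tong_arm','thermometer','probe','spice_jar','salt_jar','weight','whetstone']:
    for d in bot.silhouettes(l,'top')[:3]:
        m=cv2.minAreaRect(np.argwhere(d['region'])[:,::-1].astype(np.float32))
        print(l,round(d['score'],2),np.round(d['location']),np.round(m[0]),np.round(m[1]),round(m[2]),onz(c,d['location'],.01).round(3))
E
```

```text
scene {'vertical_fov': 55.3413487093216, 'cx': 254.26623962941605, 'cy': 190.93961817569706, 'position': array([1.02755481, 0.55686603, 0.73416053]), 'attitude': array([0.33639304, 0.15200997, 0.37430374, 0.85066409])}
top {'vertical_fov': 53.13132823920455, 'cx': 253.40150852974975, 'cy': 197.21382132813122, 'position': array([0.41460502, 0.04667716, 0.88436293]), 'attitude': array([-0.69835678, -0.04489781,  0.03931587,  0.7132575 ])}
wrist {'vertical_fov': 66.56589317574334, 'cx': 260.15645499776923, 'cy': 188.01613202536439, 'position': array([ 0.31492747, -0.60155866,  0.37345709]), 'attitude': array([ 0.8152393 , -0.12491462,  0.08632866, -0.55886365])}
{'t': 0.1, 'q': array([ 1.09391398,  0.47773546,  0.02234017,  1.55632236, -0.01150627,
        1.10931367, -0.08312319]), 'joint_vel': array([ 8.95256648e-04, -2.61406909e-03, -4.76478008e-04, -1.00428006e-03,
       -7.81371766e-06, -6.71172534e-05, -2.57642228e-04]), 'joint_torque': array([ 4.15770468e-03, -5.97767544e+01,  1.61355045e+00, -2.81957173e+01,
        1.28169681e-02,  5.08796147e-03, -6.49596110e-07]), 'eef_pos':
[... 905 characters left out ...]
[160. 312.] [159. 313.] [18. 67.] 17 [0.268 0.266 0.01 ]
probe 0.72 [158. 303.] [161. 306.] [ 4. 49.] 18 [0.286 0.269 0.01 ]
probe 0.45 [299. 165.] [296. 162.] [ 4. 12.] 27 [ 0.591 -0.054  0.01 ]
spice_jar 0.89 [349.  98.] [349.  97.] [23. 36.] 27 [ 0.75  -0.177  0.01 ]
salt_jar 0.79 [253. 105.] [251. 106.] [30. 22.] 90 [0.738 0.048 0.01 ]
salt_jar 0.6 [344. 245.] [346. 247.] [50. 20.] 82 [ 0.406 -0.149  0.01 ]
weight 0.73 [240. 241.] [241. 243.] [21. 21.] 45 [0.42  0.084 0.01 ]
weight 0.72 [110. 196.] [108. 192.] [108.  46.] 83 [0.529 0.384 0.01 ]
weight 0.4 [380. 200.] [380. 198.] [63.  7.] 81 [ 0.507 -0.238  0.01 ]
whetstone 0.76 [346. 245.] [345. 246.] [51. 20.] 82 [ 0.406 -0.154  0.01 ]
```

View images.

Run:
```python
import cv2,numpy as np
a=cv2.imread('pics/a.png')
cv2.imwrite('pics/a2.png',cv2.resize(a[70:340,50:450],(800,540),interpolation=2))
```

```text
(no output)
```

View pics/a2.png

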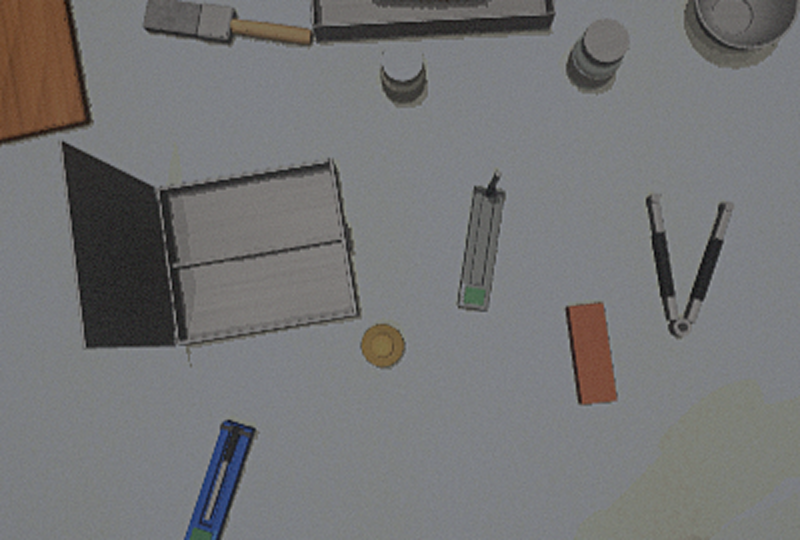

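View pics/b.png

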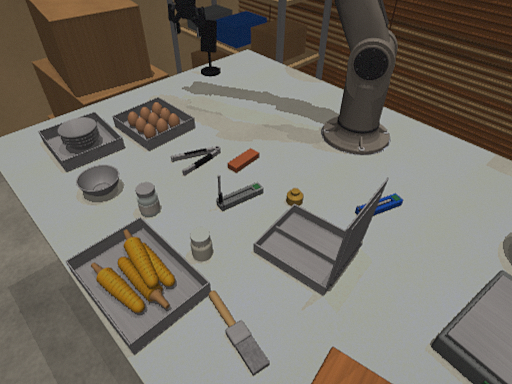

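Run:
```python
from h import *
c=cam('top')
u=lambda p:(50+p[0]/2,70+p[1]/2)
C=np.array([onz(c,u(p),.034) for p in[(161,188),(332,160),(359,316),(180,345)]])
print('case corners',C.round(3).tolist()); 
for i in range(4): print(np.linalg.norm(C[i]-C[(i+1)%4]).round(4))
print('ctr',C.mean(0)); ex=(C[0]+C[3]-C[1]-C[2])[:2]; ey=(C[3]+C[2]-C[0]-C[1])[:2];print('yaw x',np.degrees(np.arctan2(ex[1],ex[0])),np.degrees(np.arctan2(ey[1],ey[0])))
P=onz(c,u((681,328)),.018);A=onz(c,u((654,196)),.018);B=onz(c,u((729,205)),.018)
print('tongs',P,A,B,np.linalg.norm(A-P),np.linalg.norm(B-P),[np.degrees(np.arctan2(*(q-P)[1::-1])) for q in(A,B)])
T=np.array([onz(c,u(p),.022) for p in[(474,186),(505,190),(488,311),(458,306)]])
print('th',T.round(3).tolist(),T.mean(0),[np.linalg.norm(T[i]-T[(i+1)%4]).round(4) for i in range(4)])
e=(T[0]+T[1]-T[2]-T[3])[:2];print(np.degrees(np.arctan2(e[1],e[0])))
# probe angle: tip along plane of handle axis
e=e/np.linalg.norm(e);h=np.r_[T.mean(0)[:2]+.064*e,.019]
t=np.array(u((498,174)))
f=lambda a:h+.1*np.r_[-e*np.cos(a),np.sin(a)]
best=min(np.arange(.9,2.2,.02),key=lambda a:np.linalg.norm(proj(c,f(a))-t));print('probe',best,proj(c,f(best)),t,f(best))
for l,z in(('thermometer',.022),('tongs',.02),('weight',.044),('whetstone',.022)):
    d=bot.silhouettes(l,'top')[0];m=cv2.minAreaRect(np.argwhere(d['region'])[:,::-1].astype(np.float32));print(l,onz(c,m[0],z).round(3))
print(rot(bot.get_obs()['tool_rot']).round(3))
```

```text
case corners [[0.598, 0.329, 0.034], [0.626, 0.135, 0.034], [0.449, 0.107, 0.034], [0.421, 0.304, 0.034]]
0.1957
0.1792
0.1998
0.1784
ctr [0.52365143 0.2186159  0.034     ]
yaw x 98.09620170058217 -171.57575354966735
tongs [ 0.42880974 -0.25279224  0.018     ] [ 0.5795445 -0.2314722  0.018    ] [ 0.56721432 -0.31613099  0.018     ] 0.15223505995484965 0.15220914683398176 [np.float64(8.050556344736226), np.float64(-24.590480407332098)]
th [[0.595, -0.026, 0.022], [0.59, -0.061, 0.022], [0.452, -0.037, 0.022], [0.458, -0.004, 0.022]] [ 0.52377736 -0.0319975   0.022     ] [np.float64(0.0356), np.float64(0.1394), np.float64(0.034), np.float64(0.1383)]
-9.554967149713246
probe 1.5600000000000005 [298.98941156 157.34073433] [299. 157.] [ 0.58582484 -0.04244189  0.11899417]
thermometer [ 0.531 -0.032  0.022]
tongs [ 0.497 -0.258  0.02 ]
weight [0.416 0.082 0.044]
whetstone [ 0.404 -0.149  0.022]
[[ 0.933  0.36   0.   ]
 [ 0.36  -0.933 -0.   ]
 [-0.     0.    -1.   ]]
```

```bash
cat >> h.py <<'E'
def plan(x,y,z,yaw,frm=None):
    "tool-down target, yaw of tool x in deg; prints turn(deg) & shift(cm) in tool axes. frm=(x,y,z,yaw) if not the present pose"
    if frm is None:
        o=bot.get_obs(); M=rot(o['tool_rot']); p=o['eef_pos']
    else:
        p=np.array(frm[:3]); M=D(frm[3])
    print('turn',np.degrees(R.from_matrix(M.T@D(yaw)).as_rotvec()).round(1),'shift',(100*M.T@(np.array([x,y,z])-p)).round(2))
def D(yaw):
    a=np.radians(yaw); X=np.array([np.cos(a),np.sin(a),0]);Z=np.array([0,0,-1.]);return np.c_[X,np.cross(Z,X),Z]
def st():
    o=bot.get_obs(); M=rot(o['tool_rot']); print('t',o['t'],'pos',o['eef_pos'].round(4),'yaw',np.degrees(np.arctan2(M[1,0],M[0,0])).round(1),'z',M[:,2].round(3),'F',o['contact_force'].round(1),'w',round(o['gripper_width']*85,1),'q',np.round(o['q'],2))
E
python3 - <<'E'
from h import *
plan(.497,-.263,.10,-8.3)
E
```

```text
turn [ 0.  -0.  29.4] shift [ 36.88 -25.06  14.83]
```

>>> {"api": "carry_out", "payload": {
  "moves": [
    [[0,0,8],[7,-5,0],8.5],
    [[0,0,16],[13,-9,3],8.5],
    [[0,0,24],[19,-13,5],8.5],
    [[0,0,29.4],[24,-16.5,7],8.5],
    [[0,0,29.4],[29,-20,9],8.5]
  ]
}}

```text
t: 1.42
eef_pos: [0.4144, -0.3791, 0.1745]
tool_rot: [0.0, 0.997, -0.073, 0.001]
contact_force: [-0.3, -0.3, -0.5]
gripper_width: 0.993
```

Run:
```python
from h import *
plan(.497,-.263,.10,-8.3);st()
```

```text
turn [ 0.  -0.1 -0. ] shift [  6.49 -12.69   7.45]
t 1.425 pos [ 0.4144 -0.3791  0.1745] yaw -8.3 z [ 0.001 -0.001 -1.   ] F [-0.3 -0.3 -0.5] w 84.4 q [ 0.61  0.37  0.03  1.9  -0.01  0.86 -1.07]
```

>>> {"api": "carry_out", "payload": {
  "moves": [
    [[0,0,0],[2.5,-5,2],8.5],
    [[0,0,0],[5,-10,4.5],8.5],
    [[0,0,0],[6.5,-12.7,7.4],8.5],
    [[0,0,0],[6.5,-12.7,7.4],8.5]
  ]
}}

```text
t: 1.92
eef_pos: [0.4965, -0.2605, 0.0986]
tool_rot: [-0.001, 0.998, -0.069, -0.001]
contact_force: [-0.9, -0.3, -0.4]
gripper_width: 1.0
```

Run:
```python
from h import *
st(); c=cam('wrist'); a=bot.read_camera('wrist'); save('w1.png',a); print(c)
```

```text
t 1.925 pos [ 0.4965 -0.2605  0.0986] yaw -7.9 z [-0.003  0.003 -1.   ] F [-0.9 -0.3 -0.4] w 85.0 q [ 0.39  0.48 -0.02  1.95  0.01  0.71 -1.35]
(np.float64(292.4817385085659), 260.15645499776923, 188.01613202536439, array([ 0.5729664 , -0.27142885,  0.2245653 ]), array([[-0.13823232,  0.94404309,  0.29945695],
       [-0.9903981 , -0.1311961 , -0.04357972],
       [-0.00185355, -0.30260572,  0.95311403]]))
```

View pics/w1.png

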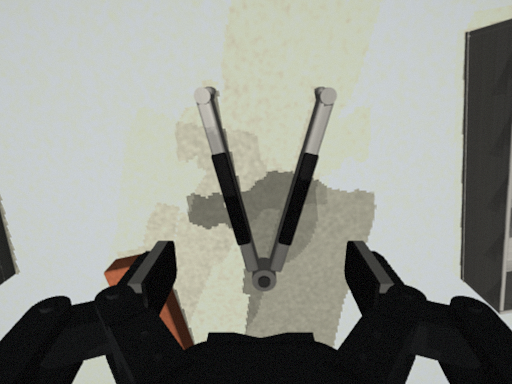

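Run:
```python
from h import *
c=cam('wrist')
P,A,B=[onz(c,p,.018) for p in((263,281),(206,96),(325,96))]
print(P,A,B,np.linalg.norm(A-P),np.linalg.norm(B-P));ang=[np.degrees(np.arctan2(*(q-P)[1::-1])) for q in(A,B)];print(ang)
m=np.radians(np.mean(ang)); s=P[:2]+.069*np.array([np.cos(m),np.sin(m)]);print(s,np.degrees(m))
plan(s[0],s[1],.021,np.degrees(m))
```

```text
[ 0.42688776 -0.25559004  0.018     ] [ 0.57714982 -0.23757539  0.018     ] [ 0.56575109 -0.31743123  0.018     ] 0.15133808337605417 0.15201104836992677
[np.float64(6.83645896407617), np.float64(-24.005251716247475)]
[ 0.49511476 -0.2658894 ] -8.584396376085653
turn [-0.   0.1  0.5] shift [-0.03  0.29  7.88]
```

>>> {"api": "carry_out", "payload": {
  "moves": [
    [[0,0,0],[0,0.5,4],8.5],
    [[0,0,0],[0,0.5,7.8],8.5],
    [[0,0,0],[0,0.5,7.8],4],
    [[0,0,0],[0,0.5,7.8],2],
    [[0,0,0],[0,0.5,7.8],1]
  ],
  "newtons": 25
}}

```text
t: 2.6
eef_pos: [0.4964, -0.2705, 0.0247]
tool_rot: [0.001, 0.997, -0.072, 0.002]
contact_force: [-1.0, 0.5, 2.4]
gripper_width: 0.368
```

>>> {"api": "carry_out", "payload": {
  "moves": [
    [[0,0,0],[0,0,0],1],
    [[0,0,0],[0,0,0],1],
    [[0,0,0],[0,0,0],1]
  ]
}}

```text
t: 2.98
eef_pos: [0.4964, -0.2703, 0.0247]
tool_rot: [0.001, 0.997, -0.073, 0.002]
contact_force: [-0.7, 0.1, 7.9]
gripper_width: 0.291
```

Run:
```python
from h import *
st()
```

```text
t 2.975 pos [ 0.4964 -0.2703  0.0247] yaw -8.3 z [ 0.003 -0.002 -1.   ] F [-0.7  0.1  7.9] w 24.7 q [ 0.4   0.6  -0.01  1.97  0.01  0.56 -1.34]
```

>>> {"api": "carry_out", "payload": {
  "moves": [
    [[0,0,0],[0,0,0],1],
    [[0,0,0],[0,0,-4],1],
    [[0,0,0],[0,0,-10],1],
    [[0,0,0],[0,0,-16],1],
    [[0,0,0],[0,0,-18],1]
  ],
  "newtons": 60
}}

```text
t: 3.6
eef_pos: [0.4968, -0.2704, 0.2078]
tool_rot: [0.001, 0.997, -0.072, 0.004]
contact_force: [0.7, -1.0, -2.4]
gripper_width: 0.274
```

Run:
```python
from h import *
st(); 
plan(.535,-.02,.20,45); plan(.5677,.22,.20,98.3,(.535,-.02,.2,45))
c=cam('top'); u=lambda p:(50+p[0]/2,70+p[1]/2)
h=np.array([.5228,.2187,.034])+.1015*np.array([-.144,.99,0])
for th in np.arange(1.6,1.96,.05):
    x=np.array([-.144,.99,0]);y=np.array([-.99,-.144,0])
    e=h+.205*(-np.cos(th)*x+np.sin(th)*np.array([0,0,1]))
    print(round(th,2),[(2*(proj(c,e+s*.091*y)-[50,70])).round() for s in(-1,1)],e.round(3))
```

```text
t 3.6 pos [ 0.4968 -0.2704  0.2078] yaw -8.3 z [ 0.007 -0.003 -1.   ] F [ 0.7 -1.  -2.4] w 23.3 q [ 0.39  0.34 -0.01  1.87  0.    0.93 -1.33]
turn [  0.3  -0.3 -53.3] shift [  0.16 -25.33   0.73]
turn [  0.    0.  -53.3] shift [ 19.28 -14.66   0.  ]
1.6 [array([ 72., 141.]), array([ 97., 350.])] [0.507 0.325 0.239]
1.65 [array([ 61., 143.]), array([ 85., 352.])] [0.506 0.335 0.238]
1.7 [array([ 50., 145.]), array([ 74., 354.])] [0.504 0.345 0.237]
1.75 [array([ 39., 147.]), array([ 62., 356.])] [0.503 0.355 0.236]
1.8 [array([ 29., 150.]), array([ 52., 358.])] [0.501 0.365 0.234]
1.85 [array([ 19., 152.]), array([ 42., 360.])] [0.5   0.375 0.231]
1.9 [array([ 10., 155.]), array([ 32., 361.])] [0.499 0.385 0.228]
1.95 [array([  1., 158.]), array([ 23., 363.])] [0.497 0.394 0.224]
```

>>> {"api": "carry_out", "payload": {
  "moves": [
    [[0,0,-10.6],[0,-4,0.7],1],
    [[0,0,-21.2],[0.1,-10,0.7],1],
    [[0,0,-32],[0.1,-16,0.7],1],
    [[0,0,-42.6],[0.2,-21,0.7],1],
    [[0,0,-53.3],[0.2,-25.3,0.7],1]
  ]
}}

```text
t: 4.22
eef_pos: [0.5336, -0.0173, 0.1966]
tool_rot: [0.0, 0.922, 0.386, 0.001]
contact_force: [0.4, 0.2, -2.2]
gripper_width: 0.278
```

>>> {"api": "carry_out", "payload": {
  "moves": [
    [[0,0,-10.6],[4,-3,0],1],
    [[0,0,-21.2],[8,-6,0],1],
    [[0,0,-32],[12,-9.5,0],1],
    [[0,0,-42.6],[16,-12.5,0],1],
    [[0,0,-53.3],[18,-14.3,0],1]
  ]
}}

```text
t: 4.85
eef_pos: [0.5593, 0.2123, 0.1966]
tool_rot: [0.0, 0.65, 0.76, 0.001]
contact_force: [0.5, -0.5, -2.2]
gripper_width: 0.278
```

Run:
```python
from h import *
st(); c=cam('wrist'); a=bot.read_camera('wrist'); save('w2.png',a); 
x=np.array([-.144,.99]);y=np.array([-.99,-.144])
for sx in(-1,1):
  for sy in(-1,0,1): print(sx,sy,proj(c,np.r_[np.array([.5232,.2187])+sx*.1015*x+sy*.09*y,.034 if sy else .022]).round())
```

```text
t 4.85 pos [0.5593 0.2123 0.1966] yaw 98.8 z [ 0.002  0.001 -1.   ] F [ 0.5 -0.5 -2.2] w 23.6 q [-0.06  0.46 -0.54  1.77  0.27  0.99 -0.55]
-1 -1 [309. 253.]
-1 0 [229. 247.]
-1 1 [147. 252.]
1 -1 [322.  55.]
1 0 [224.  55.]
1 1 [123.  52.]
```

View pics/w2.png

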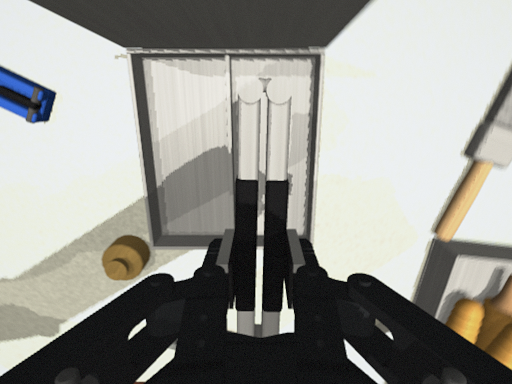

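Run:
```python
from h import *
plan(.5699,.2194,.03,98.5)
```

```text
turn [ 0.1 -0.2  0.9] shift [ 0.13  1.11 16.68]
```

>>> {"api": "carry_out", "payload": {
  "moves": [
    [[0,0,0.5],[0.1,1.1,2],1],
    [[0,0,0.5],[0.1,1.1,6],1],
    [[0,0,0.5],[0.1,1.1,10],1],
    [[0,0,0.5],[0.1,1.1,12],1],
    [[0,0,0.5],[0.1,1.1,12],1]
  ]
}}

```text
t: 5.52
eef_pos: [0.5697, 0.2111, 0.0749]
tool_rot: [-0.0, 0.657, 0.754, -0.001]
contact_force: [0.1, -0.7, -1.2]
gripper_width: 0.278
```

Run:
```python
from h import *
st();plan(.5699,.2194,.03,98.5); a=bot.read_camera('scene');b=bot.read_camera('wrist');save('w3.png',np.hstack([cv2.resize(a[150:342,200:400],(400,384)),b[:,56:456]]))
```

```text
t 5.525 pos [0.5697 0.2111 0.0749] yaw 97.8 z [-0.002 -0.001 -1.   ] F [ 0.1 -0.7 -1.2] w 23.6 q [-0.11  0.62 -0.47  1.82  0.38  0.79 -0.64]
turn [-0.1  0.1 -0.7] shift [0.82 0.14 4.49]
```

View pics/w3.png

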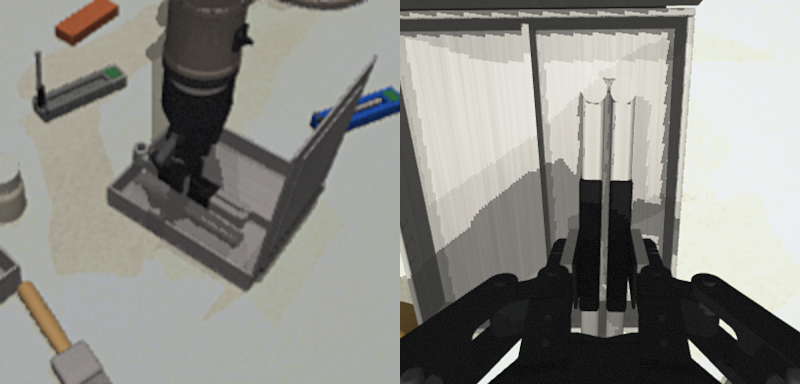

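>>> {"api": "carry_out", "payload": {
  "moves": [
    [[0,0,-0.7],[1.0,0.1,0],1],
    [[0,0,-0.7],[1.0,0.1,2],1],
    [[0,0,-0.7],[1.0,0.1,3.6],1],
    [[0,0,-0.7],[1.0,0.1,4.4],1],
    [[0,0,-0.7],[1.0,0.1,4.6],1]
  ]
}}

```text
t: 6.25
eef_pos: [0.5691, 0.2212, 0.029]
tool_rot: [-0.0, 0.653, 0.758, -0.001]
contact_force: [-4.3, -3.4, 14.2]
gripper_width: 0.276
```

Run:
```python
from h import *
st()
```

```text
t 6.25 pos [0.5691 0.2212 0.029 ] yaw 98.5 z [-0.002 -0.002 -1.   ] F [-4.3 -3.4 14.2] w 23.5 q [-0.15  0.69 -0.44  1.83  0.42  0.72 -0.68]
```

>>> {"api": "carry_out", "payload": {
  "moves": [
    [[0,0,0],[0,0,-0.4],1.5],
    [[0,0,0],[0,0,-0.4],4.2],
    [[0,0,0],[0,0,-0.4],4.2],
    [[0,0,0],[0,0,-4],4.2],
    [[0,0,0],[0,0,-10],4.2]
  ]
}}

```text
t: 6.88
eef_pos: [0.5686, 0.221, 0.1288]
tool_rot: [-0.001, 0.653, 0.758, -0.002]
contact_force: [0.6, 0.3, 0.3]
gripper_width: 0.498
```

Run:
```python
from h import *
st();o=bot.get_obs()['eef_pos']
plan(.60,.08,.22,44); plan(.631,-.05,.22,-9.6,(.60,.08,.22,44))
```

```text
t 6.875 pos [0.5686 0.221  0.1288] yaw 98.5 z [-0.004 -0.001 -1.   ] F [0.6 0.3 0.3] w 42.3 q [-0.1   0.56 -0.5   1.79  0.33  0.89 -0.6 ]
turn [-0.2  0.2 54.5] shift [-14.42   0.98  -9.11]
turn [ 0.   0.  53.6] shift [-6.8 11.5  0. ]
```

>>> {"api": "carry_out", "payload": {
  "moves": [
    [[0,0,10.6],[0,0,-5],0.5],
    [[0,0,21.2],[-4,0.3,-9.1],0],
    [[0,0,32],[-8,0.5,-9.1],0],
    [[0,0,43],[-12,0.8,-9.1],0],
    [[0,0,53.5],[-14.4,1,-9.1],0]
  ]
}}

```text
t: 7.5
eef_pos: [0.6015, 0.0781, 0.2209]
tool_rot: [0.001, 0.925, 0.379, 0.0]
contact_force: [-0.4, 0.4, -0.4]
gripper_width: 0.001
```

>>> {"api": "carry_out", "payload": {
  "moves": [
    [[0,0,10.6],[-1.5,2.5,0],0],
    [[0,0,21.2],[-3,5,0],0],
    [[0,0,32],[-4.5,7.5,0],0],
    [[0,0,43],[-6,10,0],0],
    [[0,0,53.5],[-6.8,11.5,0],0]
  ]
}}

```text
t: 8.12
eef_pos: [0.6347, -0.0505, 0.2207]
tool_rot: [0.0, 0.997, -0.077, 0.0]
contact_force: [0.4, 0.5, -0.6]
gripper_width: 0.002
```

Run:
```python
from h import *
st();c=cam('wrist');a=bot.read_camera('wrist');t=bot.read_camera('top');save('w4.png',np.hstack([cv2.resize(t[130:250,95:220],(400,384)),a[:,56:456]]))
for l in('thermometer','probe'):
    for d in bot.silhouettes(l,'wrist')[:2]:
        m=cv2.minAreaRect(np.argwhere(d['region'])[:,::-1].astype(np.float32)); B=np.array([onz(c,p,.022) for p in cv2.boxPoints(m)]);print(l,d['score'],m,B.round(3).tolist(),B.mean(0))
```

```text
t 8.125 pos [ 0.6347 -0.0505  0.2207] yaw -8.8 z [ 0.    -0.001 -1.   ] F [ 0.4  0.5 -0.6] w 0.2 q [ 0.03  0.44 -0.07  1.68  0.03  1.02 -1.77]
thermometer 0.81 ((259.5, 215.5), (39.0, 29.0), 90.0) [[0.603, -0.028, 0.022], [0.598, -0.061, 0.022], [0.548, -0.054, 0.022], [0.553, -0.019, 0.022]] [ 0.57532979 -0.04074212  0.022     ]
thermometer 0.49 ((356.89312744140625, 305.174072265625), (19.980615615844727, 58.88017654418945), 3.6522226333618164) [[0.383, -0.13, 0.022], [0.477, -0.141, 0.022], [0.471, -0.167, 0.022], [0.377, -0.158, 0.022]] [ 0.42683131 -0.14904008  0.022     ]
probe 0.67 ((259.5, 215.0), (28.0, 7.0), 90.0) [[0.595, -0.04, 0.022], [0.593, -0.048, 0.022], [0.558, -0.042, 0.022], [0.559, -0.034, 0.022]] [ 0.57623078 -0.04088106  0.022     ]
```

View pics/w4.png

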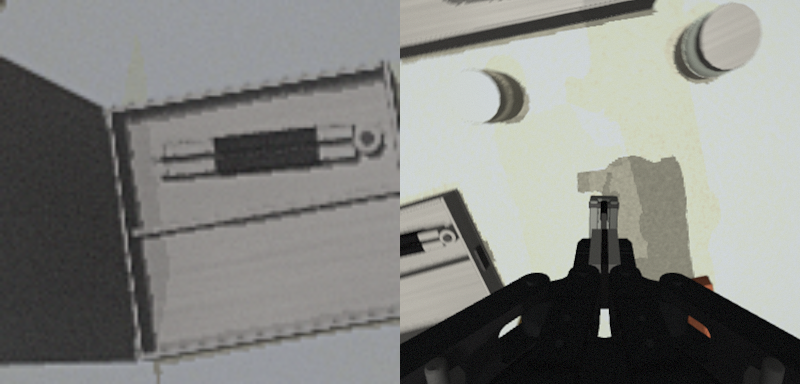

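>>> {"api": "carry_out", "payload": {
  "moves": [
    [[0,0,0.8],[0,0,5],0],
    [[0,0,0.8],[0,0,10.5],0],
    [[0,0,0.8],[-3.2,0,10.8],0],
    [[0,0,0.8],[-5.5,0,11.2],0],
    [[0,0,0.8],[-7.2,0,11.9],0]
  ]
}}

```text
t: 8.95
eef_pos: [0.5624, -0.036, 0.1015]
tool_rot: [-0.001, 0.997, -0.077, 0.0]
contact_force: [0.7, 0.2, 0.1]
gripper_width: 0.002
```

>>> {"api": "carry_out", "payload": {
  "moves": [
    [[0,0,0],[-1.4,0,1.2],0],
    [[0,0,0],[-2.2,0,2.4],0],
    [[0,0,0],[-2.8,0,3.8],0],
    [[0,0,0],[-3.1,0,4.8],0],
    [[0,0,0],[-3.1,0,4.8],0]
  ]
}}

```text
t: 9.57
eef_pos: [0.5322, -0.0331, 0.0526]
tool_rot: [0.0, 0.997, -0.079, -0.001]
contact_force: [1.0, -0.4, 0.5]
gripper_width: -0.002
```

Run:
```python
from h import *
st();a=bot.read_camera('scene');save('s5.png',cv2.resize(a[130:250,170:320],(600,480),interpolation=2))
```

```text
t 9.575 pos [ 0.5322 -0.0331  0.0526] yaw -9.1 z [-0.002 -0.    -1.   ] F [ 1.  -0.4  0.5] w -0.2 q [ 0.    0.52 -0.07  2.03  0.06  0.59 -1.84]
```

View pics/s5.png

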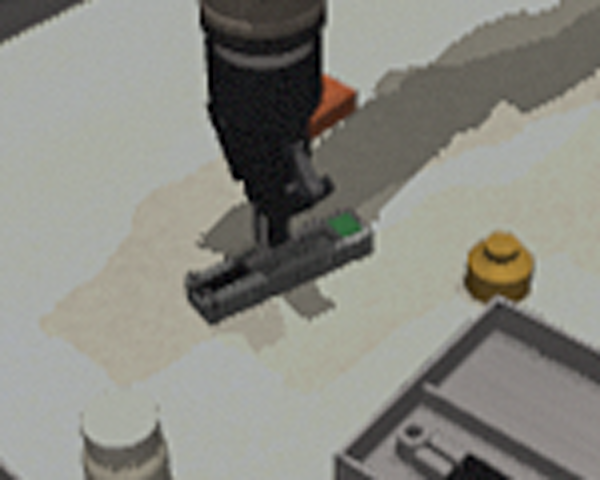

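>>> {"api": "carry_out", "payload": {
  "moves": [
    [[0,0,0],[0,0,0.5],0],
    [[0,0,0],[0,0,0.8],0],
    [[0,0,0],[0,0,0.8],0]
  ]
}}

```text
t: 10.0
eef_pos: [0.5327, -0.0332, 0.0455]
tool_rot: [0.0, 0.997, -0.08, -0.0]
contact_force: [-0.4, 0.6, 0.1]
gripper_width: 0.001
```

>>> {"api": "carry_out", "payload": {
  "moves": [
    [[0,0,0],[0,0,0.3],0],
    [[0,0,0],[0,0,0.5],0],
    [[0,0,0],[0,0,0.5],0]
  ]
}}

```text
t: 10.38
eef_pos: [0.5328, -0.0331, 0.0409]
tool_rot: [0.0, 0.997, -0.08, 0.0]
contact_force: [-0.7, -0.3, 4.4]
gripper_width: 0.001
```

>>> {"api": "carry_out", "payload": {
  "moves": [
    [[0,0,0],[0,0,0.3],0],
    [[0,0,0],[0,0,0.3],0],
    [[0,0,0],[0,0,-3],0],
    [[0,0,0],[0,0,-9],4],
    [[0,0,0],[0,0,-12],8.5]
  ]
}}

```text
t: 11.0
eef_pos: [0.5339, -0.0331, 0.1635]
tool_rot: [-0.0, 0.997, -0.08, 0.002]
contact_force: [-0.5, -0.4, -0.8]
gripper_width: 0.418
```

Run:
```python
from h import *
st();c=cam('wrist');a=bot.read_camera('wrist');save('w6.png',a)
for l in('thermometer','probe'):
    for d in bot.silhouettes(l,'wrist')[:2]:
        m=cv2.minAreaRect(np.argwhere(d['region'])[:,::-1].astype(np.float32)); B=np.array([onz(c,p,.022) for p in cv2.boxPoints(m)]);print(l,d['score'],m,B.round(3).tolist(),B.mean(0))
```

```text
t 11.0 pos [ 0.5339 -0.0331  0.1635] yaw -9.1 z [ 0.004  0.    -1.   ] F [-0.5 -0.4 -0.8] w 35.6 q [ 0.01  0.35 -0.08  1.97  0.04  0.82 -1.82]
thermometer 0.84 ((261.5, 184.5), (139.0, 39.0), 90.0) [[0.597, -0.027, 0.022], [0.592, -0.061, 0.022], [0.454, -0.042, 0.022], [0.46, -0.002, 0.022]] [ 0.52551014 -0.03303829  0.022     ]
probe 0.89 ((261.0, 171.5), (107.0, 10.0), 90.0) [[0.592, -0.039, 0.022], [0.591, -0.048, 0.022], [0.488, -0.032, 0.022], [0.49, -0.022, 0.022]] [ 0.54039152 -0.03493325  0.022     ]
```

View pics/w6.png

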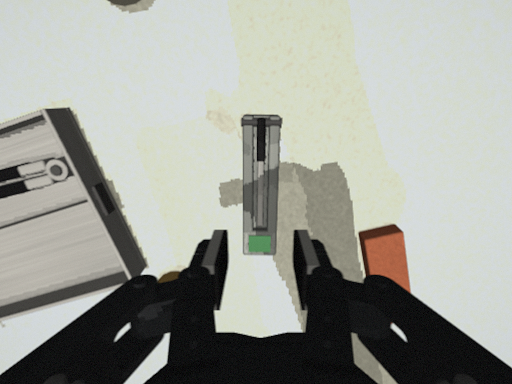

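>>> {"api": "carry_out", "payload": {
  "moves": [
    [[0,0,0],[-0.9,0.1,4],7.5],
    [[0,0,0],[-0.9,0.1,9],7.5],
    [[0,0,0],[-0.9,0.1,12.8],7.5],
    [[0,0,0],[-0.9,0.1,13.6],7.5],
    [[0,0,0],[-0.9,0.1,13.6],5]
  ],
  "newtons": 40
}}

```text
t: 11.78
eef_pos: [0.5233, -0.0327, 0.0242]
tool_rot: [0.0, 0.997, -0.08, -0.001]
contact_force: [-0.4, 0.2, 0.1]
gripper_width: 0.688
```

>>> {"api": "carry_out", "payload": {
  "moves": [
    [[0,0,0],[0,0,0],2],
    [[0,0,0],[0,0,0],2],
    [[0,0,0],[0,0,0],2],
    [[0,0,0],[0,0,0],2]
  ]
}}

```text
t: 12.28
eef_pos: [0.5249, -0.0326, 0.0262]
tool_rot: [-0.0, 0.997, -0.08, 0.001]
contact_force: [-0.8, -0.3, 7.2]
gripper_width: 0.385
```

>>> {"api": "carry_out", "payload": {
  "moves": [
    [[0,0,0],[0,0,-2],2],
    [[0,0,0],[0,0,-7],2],
    [[0,0,0],[0,0,-13],2],
    [[0,0,0],[0,0,-16],2],
    [[0,0,0],[0,0,-16],2]
  ]
}}

```text
t: 12.9
eef_pos: [0.5252, -0.0328, 0.1874]
tool_rot: [-0.0, 0.997, -0.08, 0.003]
contact_force: [-0.2, -0.0, -3.8]
gripper_width: 0.389
```

Run:
```python
from h import *
st()
# near bay (+y): centre
x=np.array([-.144,.99]);y=np.array([-.99,-.144]);b=np.array([.525,.222])+.044*y-.012*x;print(b)
plan(.50,.09,.19,45); plan(b[0],b[1],.19,98.5,(.50,.09,.19,45))
```

```text
t 12.9 pos [ 0.5252 -0.0328  0.1874] yaw -9.1 z [ 0.006  0.    -1.   ] F [-0.2 -0.  -3.8] w 33.1 q [ 0.02  0.31 -0.09  1.97  0.04  0.86 -1.82]
[0.483168 0.203784]
turn [  0.1  -0.3 -54.1] shift [ -4.43 -11.72  -0.28]
turn [  0.    0.  -53.5] shift [ 6.86 -9.24  0.  ]
```

>>> {"api": "carry_out", "payload": {
  "moves": [
    [[0,0,-10.6],[-0.8,-2,0],2],
    [[0,0,-21.2],[-1.7,-4.5,0],2],
    [[0,0,-32],[-2.6,-7,0],2],
    [[0,0,-43],[-3.6,-9.5,0],2],
    [[0,0,-53.5],[-4.4,-11.7,0],2]
  ]
}}

```text
t: 13.52
eef_pos: [0.4972, 0.0905, 0.1828]
tool_rot: [-0.0, 0.925, 0.38, -0.001]
contact_force: [-0.3, -0.1, -1.8]
gripper_width: 0.384
```

>>> {"api": "carry_out", "payload": {
  "moves": [
    [[0,0,-10.6],[1.5,-2,0],2],
    [[0,0,-21.2],[3,-4,0],2],
    [[0,0,-32],[4.5,-6,0],2],
    [[0,0,-43],[6,-8,0],2],
    [[0,0,-53.5],[6.9,-9.2,0],2]
  ]
}}

```text
t: 14.15
eef_pos: [0.4824, 0.2048, 0.1829]
tool_rot: [-0.001, 0.655, 0.756, -0.001]
contact_force: [0.3, -1.0, -3.1]
gripper_width: 0.388
```

Run:
```python
from h import *
st(); plan(.4832,.2038,.08,98.5)
```

```text
t 14.15 pos [0.4824 0.2048 0.1829] yaw 98.2 z [-0.003 -0.    -1.   ] F [ 0.3 -1.  -3.1] w 33.0 q [-0.08  0.36 -0.54  1.95  0.23  0.9  -0.59]
turn [-0.2 -0.  -0.3] shift [-0.11  0.09 10.29]
```

>>> {"api": "carry_out", "payload": {
  "moves": [
    [[0,0,0],[0,0.1,4],2],
    [[0,0,0],[0,0.1,8],2],
    [[0,0,0],[0,0.1,11],2],
    [[0,0,0],[0,0.1,11],2]
  ]
}}

```text
t: 14.65
eef_pos: [0.482, 0.2026, 0.0713]
tool_rot: [-0.002, 0.658, 0.753, -0.003]
contact_force: [-1.3, 0.3, -1.5]
gripper_width: 0.387
```

Run:
```python
from h import *
st(); b=bot.read_camera('wrist');a=bot.read_camera('scene');save('w7.png',np.hstack([cv2.resize(a[150:342,200:400],(400,384)),b[:,56:456]]))
```

```text
t 14.65 pos [0.482  0.2026 0.0713] yaw 97.8 z [-0.007 -0.003 -1.   ] F [-1.3  0.3 -1.5] w 32.9 q [-0.14  0.52 -0.47  2.02  0.36  0.68 -0.71]
```

View pics/w7.png

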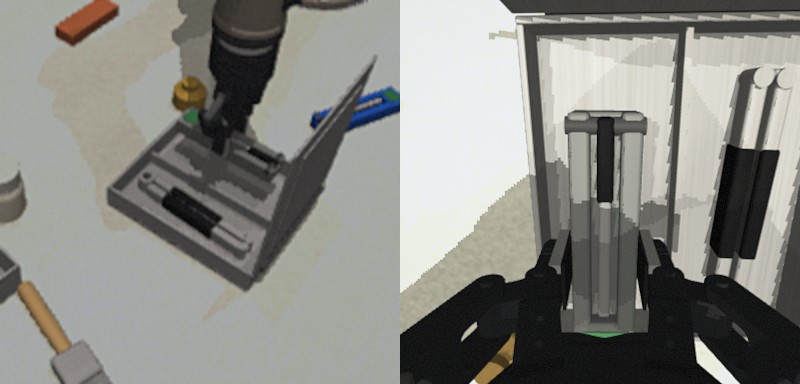

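>>> {"api": "carry_out", "payload": {
  "moves": [
    [[0,0,-0.4],[0.4,0,1.5],2],
    [[0,0,-0.4],[0.4,0,3],2],
    [[0,0,-0.4],[0.4,0,3.8],2],
    [[0,0,-0.4],[0.4,0,4.1],2],
    [[0,0,-0.4],[0.4,0,4.1],2]
  ]
}}

```text
t: 15.38
eef_pos: [0.4844, 0.2079, 0.0335]
tool_rot: [-0.0, 0.655, 0.755, -0.0]
contact_force: [-0.7, 0.0, -2.4]
gripper_width: 0.384
```

>>> {"api": "carry_out", "payload": {
  "moves": [
    [[0,0,0],[0,0,0.4],2],
    [[0,0,0],[0,0,0.4],2]
  ]
}}

```text
t: 15.62
eef_pos: [0.4849, 0.2082, 0.0302]
tool_rot: [0.0, 0.655, 0.755, 0.001]
contact_force: [-0.8, -0.8, 2.2]
gripper_width: 0.386
```

>>> {"api": "carry_out", "payload": {
  "moves": [
    [[0,0,0],[0,0,0],4.6],
    [[0,0,0],[0,0,0],4.6],
    [[0,0,0],[0,0,-1.5],4.6],
    [[0,0,0],[0,0,-6],4.6],
    [[0,0,0],[0,0,-12],3]
  ]
}}

```text
t: 16.25
eef_pos: [0.4835, 0.2076, 0.1508]
tool_rot: [-0.001, 0.655, 0.756, -0.001]
contact_force: [0.7, -0.3, 0.7]
gripper_width: 0.359
```

>>> {"api": "carry_out", "payload": {
  "moves": [
    [[0,0,0],[0,0,-5],0],
    [[0,0,0],[0,0,-11],0],
    [[0,0,0],[0,0,-17],0],
    [[0,0,0],[0,0,-18.5],0],
    [[0,0,0],[0,0,-18.5],0]
  ]
}}

```text
t: 16.88
eef_pos: [0.4844, 0.2081, 0.3359]
tool_rot: [0.001, 0.655, 0.755, 0.001]
contact_force: [-0.7, -0.9, 0.3]
gripper_width: -0.001
```

Run:
```python
from h import *
st(); plan(.504,.367,.32,98.5); b=bot.read_camera('wrist');save('w8.png',b)
```

```text
t 16.875 pos [0.4844 0.2081 0.3359] yaw 98.1 z [ 0.002  0.001 -1.   ] F [-0.7 -0.9  0.3] w -0.1 q [-0.02  0.21 -0.59  1.77  0.12  1.2  -0.5 ]
turn [ 0.1 -0.  -0.4] shift [15.45  4.18  1.6 ]
```

View pics/w8.png

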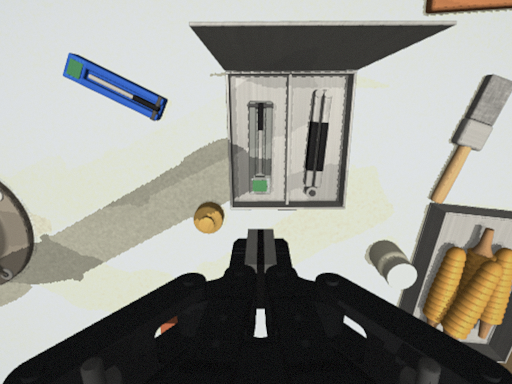

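>>> {"api": "carry_out", "payload": {
  "moves": [
    [[0,0,-0.4],[5,1.4,0],0],
    [[0,0,-0.4],[10,2.8,0],0],
    [[0,0,-0.4],[16,4.2,0.5],0],
    [[0,0,-0.4],[16,4.2,1.6],0],
    [[0,0,-0.4],[16,4.2,1.6],0]
  ]
}}

```text
t: 17.55
eef_pos: [0.5024, 0.3711, 0.3153]
tool_rot: [-0.0, 0.652, 0.758, -0.003]
contact_force: [-0.1, 0.3, -0.2]
gripper_width: -0.006
```

Run:
```python
from h import *
st(); plan(.504,.370,.231,98.5); a=bot.read_camera('scene');save('s9.png',cv2.resize(a[90:300,220:440],(620,592),interpolation=2))
```

```text
t 17.55 pos [0.5024 0.3711 0.3153] yaw 98.6 z [-0.005 -0.004 -1.   ] F [-0.1  0.3 -0.2] w -0.5 q [-0.28  0.41 -0.62  1.56  0.25  1.25 -0.79]
turn [-0.3  0.2  0.1] shift [-0.1   0.19  8.43]
```

View pics/s9.png

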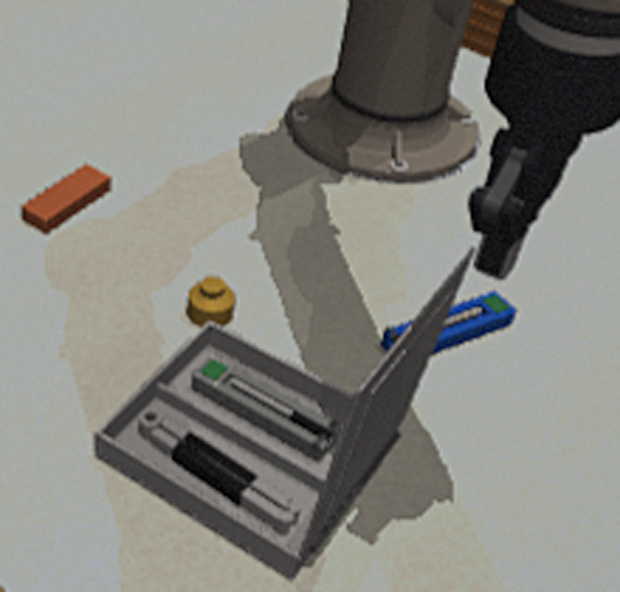

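>>> {"api": "carry_out", "payload": {
  "moves": [
    [[0,0,0],[0,0,4],0],
    [[0,0,0],[0,0,8.4],0],
    [[0,0,0],[0,0,8.4],0]
  ]
}}

```text
t: 17.98
eef_pos: [0.5026, 0.3687, 0.2316]
tool_rot: [-0.0, 0.653, 0.757, -0.004]
contact_force: [-0.5, -0.5, -0.3]
gripper_width: -0.0
```

>>> {"api": "carry_out", "payload": {
  "moves": [
    [[0,0,0],[-2,0,0],0],
    [[0,0,0],[-4,0,0],0],
    [[0,0,0],[-6,0,0.2],0],
    [[0,0,0],[-8,0,0.6],0],
    [[0,0,0],[-10,0,1.3],0]
  ]
}}

```text
t: 18.6
eef_pos: [0.5189, 0.2717, 0.2218]
tool_rot: [0.0, 0.653, 0.757, 0.001]
contact_force: [1.6, 1.0, 2.2]
gripper_width: 0.001
```

Run:
```python
from h import *
st(); a=bot.read_camera('scene');save('s10.png',cv2.resize(a[90:300,220:440],(620,592),interpolation=2))
```

```text
t 18.6 pos [0.5189 0.2717 0.2218] yaw 98.5 z [ 0.001  0.    -1.   ] F [1.6 1.  2.2] w 0.1 q [-0.13  0.42 -0.59  1.77  0.27  1.03 -0.68]
```

View pics/s10.png

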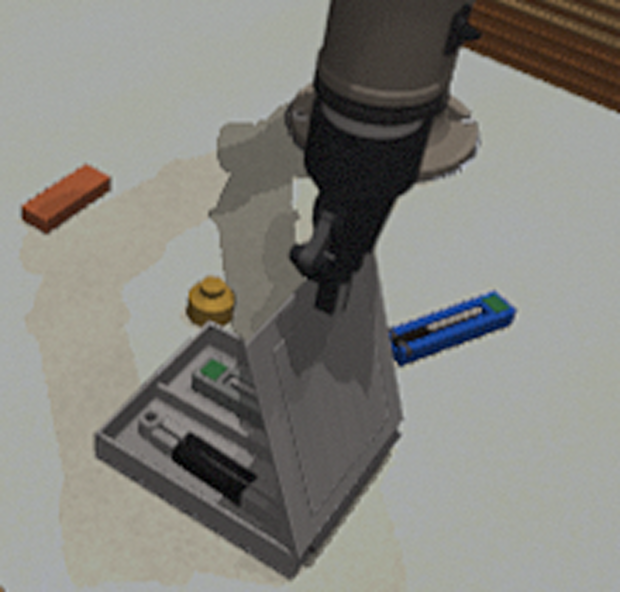

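>>> {"api": "carry_out", "payload": {
  "moves": [
    [[0,0,0],[-2,0,0.9],0],
    [[0,0,0],[-4,0,2.1],0],
    [[0,0,0],[-5.8,0,3.6],0],
    [[0,0,0],[-7.5,0,5.5],0],
    [[0,0,0],[-8.7,0,7.3],0]
  ]
}}

```text
t: 19.27
eef_pos: [0.531, 0.1853, 0.1469]
tool_rot: [-0.0, 0.653, 0.757, -0.001]
contact_force: [0.6, 0.1, 1.8]
gripper_width: -0.002
```

>>> {"api": "carry_out", "payload": {
  "moves": [
    [[0,0,0],[-1.2,0,2.2],0],
    [[0,0,0],[-2,0,4.3],0],
    [[0,0,0],[-2.4,0,6],0],
    [[0,0,0],[-2.6,0,7.3],0],
    [[0,0,0],[-2.7,0,8.3],0]
  ]
}}

```text
t: 19.9
eef_pos: [0.5348, 0.1606, 0.0647]
tool_rot: [-0.0, 0.652, 0.758, -0.0]
contact_force: [-0.6, -0.9, 0.7]
gripper_width: 0.0
```

>>> {"api": "carry_out", "payload": {
  "moves": [
    [[0,0,0],[0,0,0.4],0],
    [[0,0,0],[0,0,0.8],0],
    [[0,0,0],[0,0,0.8],0]
  ]
}}

```text
t: 20.27
eef_pos: [0.5351, 0.161, 0.0576]
tool_rot: [-0.0, 0.652, 0.758, 0.0]
contact_force: [0.6, 0.6, -0.3]
gripper_width: 0.001
```

>>> {"api": "carry_out", "payload": {
  "moves": [
    [[0,0,0],[0,0,0.3],0],
    [[0,0,0],[0,0,0.6],0],
    [[0,0,0],[0,0,0.6],0]
  ]
}}

```text
t: 20.65
eef_pos: [0.5356, 0.1611, 0.0539]
tool_rot: [0.001, 0.653, 0.758, 0.0]
contact_force: [-6.4, -2.5, 23.3]
gripper_width: 0.006
```

Firm stop at 23 N. Retreat and check.

>>> {"api": "carry_out", "payload": {
  "moves": [
    [[0,0,0],[0,0,-1],0],
    [[0,0,0],[0,0,-5],0],
    [[0,0,0],[0,0,-11],0],
    [[0,0,0],[-5,5,-16],0],
    [[0,0,0],[-10,10,-18],0]
  ]
}}

```text
t: 21.28
eef_pos: [0.6246, 0.0961, 0.2229]
tool_rot: [0.001, 0.652, 0.759, 0.002]
contact_force: [1.3, 1.3, -0.2]
gripper_width: -0.001
```

Run:
```python
from h import *
st(); a=bot.read_camera('scene');save('s11.png',cv2.resize(a[90:300,140:420],(800,600),interpolation=2))
```

```text
t 21.275 pos [0.6246 0.0961 0.2229] yaw 98.7 z [ 0.004  0.001 -1.   ] F [ 1.3  1.3 -0.2] w -0.1 q [ 0.14  0.48 -0.54  1.66  0.28  1.07 -0.33]
```

Run:
```python
from h import *
x=np.array([-.144,.99]);y=np.array([-.99,-.144]);h=np.array([.525,.222])+.1015*x
bot.read_camera('top')
for n in('scene','top'):
    c=cam(n)
    for th in(0,.05,.1,.2):
        print(n,th,[proj(c,np.r_[h-.205*np.cos(th)*x+s*.091*y,.036+.205*np.sin(th)]).round(1).tolist() for s in(-1,1)])
    for l in('lid','case'):
        for d in bot.silhouettes(l,n)[:1]:
            g=d['region'].astype(np.uint8);k=max(cv2.findContours(g,0,1)[0],key=cv2.contourArea);print(l,d['score'],cv2.approxPolyDP(k,5,True).reshape(-1,2).tolist())
for l,z in(('weight',.044),('whetstone',.022)):
    d=bot.silhouettes(l,'top')[0];m=cv2.minAreaRect(np.argwhere(d['region'])[:,::-1].astype(np.float32));print(l,onz(cam('top'),m[0],z).round(3))
```

```text
scene 0 [[251.6, 241.5], [293.0, 201.4]]
scene 0.05 [[251.7, 238.9], [293.4, 198.8]]
scene 0.1 [[251.9, 236.3], [293.9, 196.2]]
scene 0.2 [[253.0, 231.3], [295.5, 191.1]]
lid 0.93 [[294, 202], [254, 242], [324, 286], [361, 237]]
case 0.94 [[292, 202], [257, 236], [254, 250], [323, 295], [361, 237]]
top 0 [[216.9, 148.1], [229.5, 227.6]]
top 0.05 [[216.3, 146.9], [229.1, 227.5]]
top 0.1 [[215.5, 145.9], [228.4, 227.3]]
top 0.2 [[213.0, 143.7], [226.2, 227.2]]
lid 0.57 [[217, 150], [128, 163], [139, 242], [228, 226]]
case 0.73 [[216, 150], [128, 164], [139, 242], [228, 227]]
weight [0.416 0.081 0.044]Traceback (most recent call last):
  File "<stdin>", line 12, in <module>
IndexError: list index out of range
```

```bash
python3 -c "
from h import *
st(); print(bot.hand_in())"
```

```text
t 21.675 pos [0.6219 0.0968 0.219 ] yaw 98.7 z [-0.001  0.    -1.   ] F [0.8 1.1 0.4] w 0.0 q [ 0.14  0.49 -0.54  1.67  0.28  1.06 -0.33]
the job is handed in; nothing more can be done
None
```

I folded the tongs and set them in the far bay. I then pressed the probe flat and set the thermometer in the near bay. Last, I pushed the lid down to a firm stop at about 23 N, backed the arm off clear of everything, and handed in at t ≈ 21.7 s.

- **Tools:** the last pictures before the lid came down showed both tools folded and lying flat, one in each bay. The tongs sat a few degrees off the case's axis.
- **Lid:** after retreating, the lid's free edge in the scene camera matched the projection for a shut lid to within about 2 px.
- **Bystanders:** the weight measured within about 1 mm of where it started. The networks did not report the whetstone in the final top view, so I have no last measurement of it, but the later pictures showed it undisturbed. I did not re-measure the two jars at the end.
- **Missed check:** the final picture could not be viewed because the 12-picture limit was reached, so the last check was by numbers only.

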